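# Stand the loose tall vial in the empty holder cup

## Task

A tall sample vial stands loose on the bench, where it is easily knocked over. Pick it up and stand it upright, cap up, in the steel holder cup that is still empty, lowering it to the cup's floor rather than dropping it. Leave the short white vial, and the tall vial already stored in the other cup, where they are.

Things in the scene. Friction and masses are not known exactly. Their poses are not given: they have to be found in the camera images.
- tall_vial_mid (a point): The tall vial standing alone on the bench: clear glass, peach contents, white cap; round, 28 mm across, 113 mm high, 45 g. Point on its axis, half-way up (56 mm above its foot); z points to the cap. Straight glass ends 85 mm above the foot, then narrows to the cap (do not grip there). Gripped 66 to 75 mm above the foot, it leaves the fingers clear of the cup's rim when it stands in the cup.
- empty_cup_mouth (a point): The empty holder cup: polished steel on a black round rubber foot 84 mm across, loose, 600 g, 60 mm high in all, the same as the other cup, which has a tall vial in it. This point is the centre of its open mouth, at rim height, z up. The mouth is 58 mm wide inside and 64 mm outside, and narrows within 18 mm to a straight bore 40 mm wide; the flat inner floor lies 46 mm below this point (14 mm above the bench).
- stored_vial_mid (a point): A second tall vial like the first that already stands in the other steel cup, its foot 14 mm above the bench; the point lies on its axis, half-way up. The vial and its cup are to be left alone.
- short_vial_mid (a point): A short white vial with a white cap on the bench near the loose tall vial, 22 mm across, 57 mm high; the point lies on its axis, half-way up. To be left alone.
Mind the look-alikes: they are no part of the job. Leave any green look-alike of the part that bears empty_cup_mouth alone.

How it is judged:
By the outcome, as a careful person would: the job done as asked, in the order asked, and still so for the second after the job is handed in, with the robot touching nothing.
It also fails if it takes over 38 s, if anything falls off the work surface, if the arm or the gripper's body presses on something with over 40 N, if the wrist force passes 120 N, or if a joint passes its speed limit or range.

## Robot

A 6-joint arm with a two-finger parallel gripper is mounted at the origin on a cart in front of the work surface, level with it; the furniture and walls round the work are solid. World frame = base frame: x ahead of the robot, y to its left, z up, the work surface at z = 0. Lengths are in m, angles in rad, forces in N, time in s.
With the tool pointing down it reaches from about 0.35 to 0.975 m from the base axis. Payload 4.9 kg.
Tool frame: the origin (TCP) lies midway between the tips of the shut fingers; the grasp point (between the pads) lies 19 mm behind it (manip.pinch_z is the x of the grasp point in the tool frame, in m); x points along the fingers, y is the direction in which the jaws open and shut, and the axes are right-handed (so a half turn about x gives the same grasp; the last joint's range is limited). The gripper opens to 85 mm and grips with 20 to 120 N. Pads are 22 mm wide; open, the fingers measure 114 mm over their backs; the gripper's body (76 mm by 85 mm) begins 54 mm behind the grasp point. The pads swing forward as they close: fully open they stand 13 mm farther back than shut.
Start: joints at [1.082, 0.053, 1.613, -0, 1.476, -0.119], TCP at [0.226, 0.583, 0.231] pointing down, gripper open.
Joint ranges: [-3.01, 3.01], [-1.01, 2.22], [0.06, 2.58], [-1.02, 4.17], [0.09, 2.62], [-3.14, 3.14]. Speed limits (rad/s): [2.57, 2.57, 3.14, 3.14, 3.14, 3.14].

## Interface

Orientations are given as a unit quaternion [w, x, y, z].
In Python, from plant import sensors, cams, workorder, manip gives the robot as it stands.
- The arm moves only by the tool drive_tool, never from a script. Its argument "series" is a list of rows, each an object of numbers: "x", "y", "z": the shift along the tool's x, y, z in units of 25 mm (1.0 is 25 mm); "ax", "ay", "az": the turn, a rotation vector about the tool's x, y, z in units of 5 degrees (1.0 is 5 degrees). A call has 1 to 5 rows; each row is the pose to reach, as a shift and turn from the pose commanded when the call began, along the tool's axes at that moment; what a row does not reach only later rows make up. A row lasts 1/12 s, in which the tool goes at most 41.7 mm and 7.16 degrees, less where a joint would pass 70% of its speed; a pose out of reach is approached as far as the arm can. A call with a gripper value outside its range is refused whole. "hand" is the opening, from 0 (shut) to 1 (fully open), set as the call begins (left out, the last holds). The fingers move at their own pace and stop on an object; the grip force is fixed at half the most. Time passes only in rows, so rows that repeat a pose let the fingers close. It gives the time, the measured TCP pose, the force and the opening at its end, in the units of the state.
- sensors.state(): the state, without advancing time (a new reading comes with each control period).
- cams.grab_frame(name): name is "scene" or "top" or "wrist"; returns a dict with "img" (400x640x3 uint8, blue, green, red), "camera_matrix" (3x3 intrinsics, pixels), "cam_to_world" (4x4, takes a point from camera to world coordinates). Camera axes: x right, y down, z forward; pixel columns grow to the right and rows downward; lengths in m; the calibration is good to about 2 mm. The wrist camera is an equidistant fisheye: a pixel r from the principal point sees the ray r / f radians off the axis. A picture is of the moment at which its call begins. There is no depth.
- workorder.job_done(): hands the job in, once; it reports no verdict.
The state is a dict: "time": time; "joint_pos": joint angles; "joint_vel": joint speeds; "joint_efforts": joint torques, N m; "tool_pos": TCP position; "tool_rot": TCP orientation; "contact_force": force on the tool from outside, world axes, zero at the start; "ft_torque": the same for the moment, N m; "gripper_width": opening from 0.0 (shut) to 1.0 (fully open).
Only numpy, scipy, OpenCV 4.12 (cv2) and the standard library are available. Lean on these libraries where they do the work, as an engineer would, in place of code of your own. Each camera call takes 0.05 s, during which the arm holds its last target.

## Working session

There is one attempt and no reset: what is moved stays moved. The work goes in short steps, Python scripts to look and compute and a tool call to move; the robot and the scene stay as the last step left them, time stands still between calls to the robot, and variables do not carry over. Pictures are saved under pics/ and viewed, and the job is handed in when it is done.

Besides the shell and the picture viewer there is one more tool, called after "Call:" by a JSON object that holds its "fn" and its "kwargs". drive_tool: Moves the arm, as the interface text tells. Its arguments: {"type":"object","properties":{"series":{"type":"array","items":{"type":"object","properties":{"x":{"type":"number"},"y":{"type":"number"},"z":{"type":"number"},"ax":{"type":"number"},"ay":{"type":"number"},"az":{"type":"number"}}}},"hand":{"type":"number"}},"required":["series"]}

```bash
ls; mkdir -p pics; python3 - <<'E'
from plant import sensors, cams, workorder, manip
import cv2, numpy as np
print(sensors.state()); print(manip.pinch_z)
for n in ["scene","top","wrist"]:
    f=cams.grab_frame(n); cv2.imwrite(f"pics/{n}0.png",f["img"]); np.savez(f"pics/{n}0.npz",**{k:np.asarray(v) for k,v in f.items()})
    print(n,np.round(f["camera_matrix"],2).tolist(),np.round(f["cam_to_world"],4).tolist())
E
```

```text
pics
{'time': 0.0, 'joint_pos': array([ 1.08201246e+00,  5.33352637e-02,  1.61431446e+00, -3.13267535e-05,
        1.47599141e+00, -1.19023747e-01]), 'joint_vel': array([-0.00031851,  0.00060103,  0.00080868,  0.00047117, -0.00132459,
       -0.00122511]), 'joint_efforts': array([-1.94888678e-03, -3.93687665e+01, -3.70172918e+01, -2.06074205e-04,
        7.02439065e-03,  3.12659074e-05]), 'tool_pos': array([0.22559341, 0.58218991, 0.23006418]), 'tool_rot': array([ 0.6948501 ,  0.12929101,  0.69526252, -0.13067973]), 'contact_force': array([ 0.11282464, -0.11454892, -0.82252603]), 'ft_torque': array([-0.02145495,  0.02185212, -0.0561039 ]), 'gripper_width': 1.0043408751456002}
-0.0187
scene [[510.14, 0.0, 318.76], [0.0, 510.14, 200.77], [0.0, 0.0, 1.0]] [[0.9119, -0.206, 0.3551, -0.0376], [-0.4105, -0.4643, 0.7848, -0.8688], [0.0031, -0.8614, -0.5079, 0.8184], [0.0, 0.0, 0.0, 1.0]]
top [[416.8, 0.0, 315.16], [0.0, 416.8, 200.06], [0.0, 0.0, 1.0]] [[-0.0234, -0.9936, 0.1108, 0.3601], [-0.9997, 0.0237, 0.001, 0.3052], [-0.0036, -0.1107, -0.9938, 1.2676], [0.0, 0.0, 0.0, 1.0]]
wrist [[309.71, 0.0, 319.44], [0.0, 309.71, 198.23], [0.0, 0.0, 1.0]] [[0.3622, 0.8893, 0.2793, 0.1541], [0.9321, -0.3452, -0.1097, 0.6098], [-0.0011, 0.3001, -0.9539, 0.3742], [0.0, 0.0, 0.0, 1.0]]
```

View pics/scene0.png

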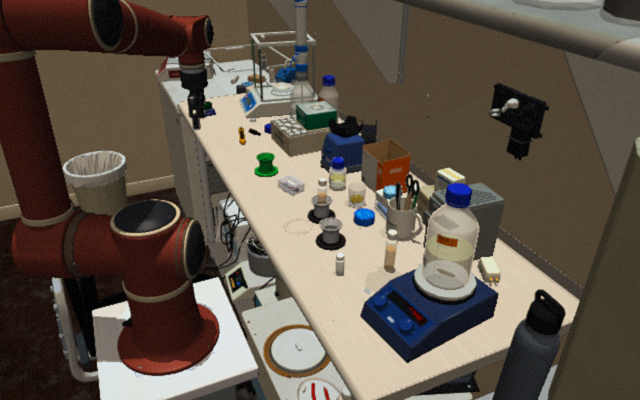

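View pics/top0.png

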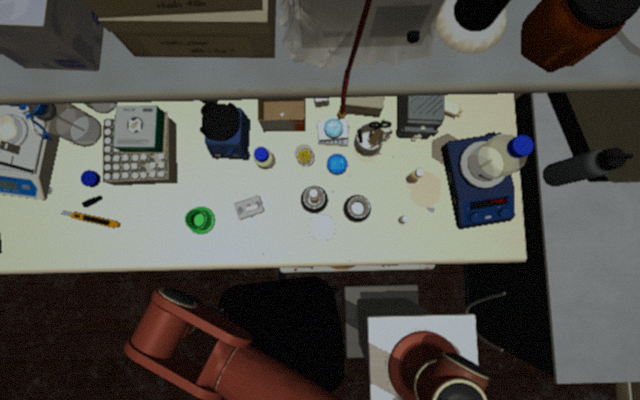

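View pics/wrist0.png

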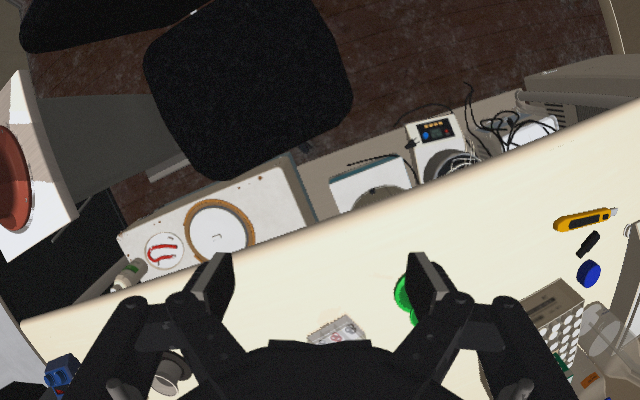

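The scene view shows these candidates:

| Candidate | Scene px | Top px | Role |
|---|---|---|---|
| Loose tall vial | (391,250) | (418,175) | target |
| Stored tall vial, in a cup | (321,197) | (314,195) | leave |
| Short vial | (340,264) | (404,219) | leave |
| Blue-capped vial | (338,172) | (263,157) | not the one |
| Empty steel cup | (330,232) | (357,208) | destination |
| Green look-alike cup | (265,163) | (200,220) | leave |

Next I'll check the choice in close crops.

```bash
python3 - <<'E'
import cv2, numpy as np
s=cv2.imread("pics/scene0.png")[170:290,280:420]; t=cv2.imread("pics/top0.png")[150:240,290:440]
a=cv2.resize(s,None,fx=4,fy=4,interpolation=cv2.INTER_CUBIC)
b=cv2.resize(t,None,fx=5,fy=5,interpolation=cv2.INTER_CUBIC)
cv2.imwrite("pics/cs0.png",a);cv2.imwrite("pics/ct0.png",b)
E
```

```text
(no output)
```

View pics/cs0.png

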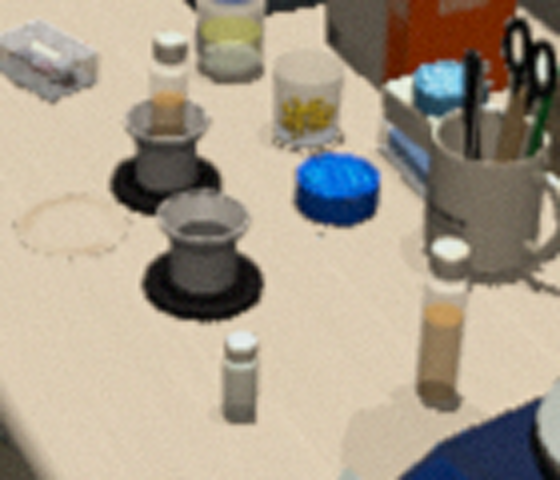

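View pics/ct0.png

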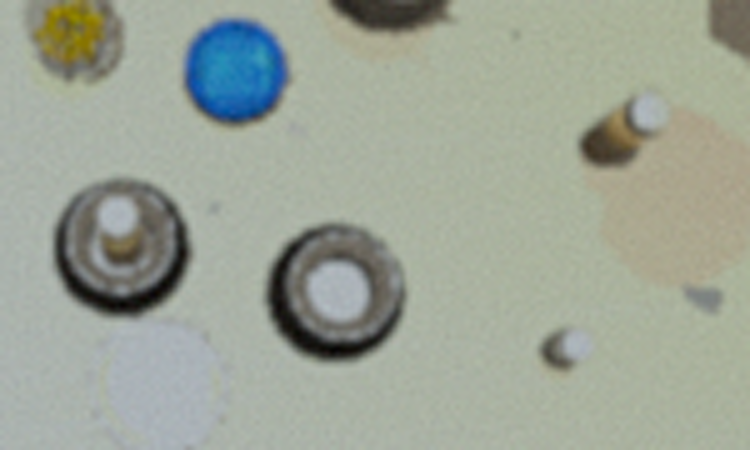

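The close crops confirm the choice. The loose tall vial with peach contents is at scene (390,250), with its cap at (392,231), and at top (420,172). The empty steel cup on its black foot is at scene (330,228) and top (357,208). Next I'll measure both by masks and two-view triangulation.

```bash
cat > h.py <<'E'
import numpy as np, cv2
def load(n): 
    d=np.load(f"pics/{n}.npz"); return d["img"],d["camera_matrix"],d["cam_to_world"]
def ray(K,T,u,v,fish=False):
    x=(u-K[0,2])/K[0,0]; y=(v-K[1,2])/K[1,1]
    if fish:
        r=np.hypot(x,y); d=np.array([np.sin(r)*x/r,np.sin(r)*y/r,np.cos(r)]) if r>1e-9 else np.array([0,0,1.])
    else: d=np.array([x,y,1.])
    d=T[:3,:3]@d; return T[:3,3],d/np.linalg.norm(d)
def proj(K,T,p,fish=False):
    q=T[:3,:3].T@(np.asarray(p)-T[:3,3])
    if fish:
        r=np.hypot(q[0],q[1]); th=np.arctan2(r,q[2]); q=np.array([q[0]/r*th,q[1]/r*th,1])
    return K[0,0]*q[0]/q[2]+K[0,2],K[1,1]*q[1]/q[2]+K[1,2]
def tri(rays):
    A=np.zeros((3,3));b=np.zeros(3)
    for o,d in rays:
        P=np.eye(3)-np.outer(d,d);A+=P;b+=P@o
    p=np.linalg.solve(A,b); return p,[float(np.linalg.norm((np.eye(3)-np.outer(d,d))@(p-o))*1000) for o,d in rays]
def plane(o,d,z): return o+d*(z-o[2])/d[2]
def blobs(img,mask,x0,y0,x1,y1,amin=8):
    m=np.zeros(mask.shape,np.uint8);m[y0:y1,x0:x1]=mask[y0:y1,x0:x1]
    n,l,s,c=cv2.connectedComponentsWithStats(m)
    return [(np.round(c[i],2).tolist(),s[i].tolist()) for i in range(1,n) if s[i,4]>=amin]
E
python3 - <<'E'
from h import *
S,Ks,Ts=load("scene0");T,Kt,Tt=load("top0")
for n,img,(x0,y0,x1,y1) in [("scene",S,(290,165,415,290)),("top",T,(290,155,440,240))]:
    h=cv2.cvtColor(img,cv2.COLOR_BGR2HSV)
    print(n,"white",blobs(img,((h[...,1]<40)&(h[...,2]>165)).astype(np.uint8),x0,y0,x1,y1))
    print(n,"black",blobs(img,(h[...,2]<50).astype(np.uint8),x0,y0,x1,y1,25))
    print(n,"peach",blobs(img,((h[...,1]>75)&(h[...,0]<22)&(h[...,2]>60)).astype(np.uint8),x0,y0,x1,y1,15))
# hand picks from crops
s=lambda u,v:ray(Ks,Ts,u/4+280-.375,v/4+170-.375)
t=lambda u,v:ray(Kt,Tt,u/5+290-.4,v/5+150-.4)
for k,a,b in [("captop",(450,247),(649,111)),("foot",(439,396),(602,150)),("rim",(203,213),(342,288)),("rubber",(203,284),(333,295)),("short cap",(241,341),(574,345)),("stored cap",(171,41),(120,215))]:
    p,e=tri([s(*a),t(*b)]); print(k,p.round(4),np.round(e,1))
E
```

```text
scene white [([294.94, 180.88], [290, 174, 14, 13, 104]), ([322.27, 179.19], [318, 178, 9, 4, 26]), ([320.83, 187.17], [318, 186, 6, 4, 12]), ([379.97, 191.66], [377, 189, 6, 7, 29]), ([403.1, 196.3], [401, 195, 5, 3, 10]), ([388.0, 200.9], [387, 199, 3, 6, 10]), ([373.75, 211.75], [371, 209, 5, 7, 8]), ([391.88, 231.56], [388, 229, 9, 6, 34]), ([391.0, 241.44], [389, 240, 6, 3, 9]), ([340.05, 254.55], [336, 252, 9, 6, 38]), ([339.31, 260.92], [336, 260, 8, 3, 13]), ([366.64, 288.29], [364, 287, 7, 3, 14])]
scene black [([325.35, 166.65], [321, 165, 8, 6, 26]), ([353.51, 168.93], [347, 166, 14, 7, 55]), ([410.43, 185.34], [406, 175, 9, 22, 95]), ([397.37, 192.63], [396, 183, 4, 25, 57]), ([313.64, 217.07], [309, 210, 14, 13, 86]), ([330.57, 213.8], [327, 210, 8, 7, 35]), ([330.23, 242.67], [316, 234, 29, 16, 252])]
scene peach [([391.37, 175.89], [375, 165, 35, 28, 731]), ([407.75, 201.94], [403, 191, 9, 20, 99]), ([321.45, 197.94], [318, 192, 8, 12, 86]), ([389.58, 257.17], [385, 245, 11, 26, 219])]
top white [([364.35, 199.35], [290, 155, 150, 85, 9681]), ([313.0, 192.68], [310, 190, 7, 7, 37]), ([418.64, 198.32], [414, 195, 9, 8, 22]), ([357.15, 207.81], [352, 203, 11, 11, 94])]
top black [([314.33, 206.56], [302, 197, 25, 15, 79]), ([350.89, 213.39], [344, 199, 24, 22, 89])]
top peach [([412.04, 177.67], [407, 174, 12, 8, 57])]
captop [0.5611 0.0122 0.1125] [0.5 0.5]
foot [ 0.56    0.0118 -0.0036] [2. 2.]
rim [0.4717 0.182  0.0601] [1. 1.]
rubber [0.4727 0.1817 0.0011] [0.8 0.8]
short cap [0.4351 0.0477 0.0542] [0.4 0.4]
stored cap [0.5079 0.3105 0.1224] [0.7 0.7]
```

```bash
cat >> h.py <<'E'
from scipy.spatial.transform import Rotation as Ro
def RT(q): return Ro.from_quat([q[1],q[2],q[3],q[0]]).as_matrix()
def rel(st,p,yaw=None,w=None):
    """shift (units) along tool axes to reach TCP p; turn (units) to make tool x down, tool y at world yaw"""
    R=RT(st["tool_rot"]); s=R.T@(np.asarray(p)-st["tool_pos"])/0.025
    out=[s]
    if yaw is not None:
        x=np.array([0,0,-1.]);y=np.array([np.cos(yaw),np.sin(yaw),0]);G=np.stack([x,y,np.cross(x,y)],1)
        out.append(np.degrees(Ro.from_matrix(R.T@G).as_rotvec())/5)
    return [np.round(o,3).tolist() for o in out]
E
python3 - <<'E'
from h import *
from plant import sensors
st=sensors.state();R=RT(st["tool_rot"]);print(R.round(3)); print("yaw y",np.degrees(np.arctan2(R[1,1],R[0,1])))
S,Ks,Ts=load("scene0");T,Kt,Tt=load("top0")
for u,v in [(446,140),(458,225),(447,180)]: print("balance top edge z=.05",plane(*ray(Kt,Tt,u,v),.05).round(3))
print("bottle cap",tri([ray(Ks,Ts,459,194),ray(Kt,Tt,521,146)]))
print("pan left",plane(*ray(Kt,Tt,461,165),.07).round(3))
print("mug scissors",tri([ray(Ks,Ts,417,182),ray(Kt,Tt,385,127)]))
print("shelf edge", [plane(*ray(Kt,Tt,u,93),.45).round(3) for u in (100,400)])
for y in np.radians([0,-30,90,60,120,-60,R[1,1]*0]): print(np.degrees(y),rel(st,[.561,.012,.23],y))
E
```

```text
[[-0.001  0.361  0.932]
 [-0.001  0.932 -0.361]
 [-1.    -0.002 -0.   ]]
yaw y 68.81272522785153
balance top edge z=.05 [ 0.667 -0.088  0.05 ]
balance top edge z=.05 [ 0.413 -0.108  0.05 ]
balance top edge z=.05 [ 0.546 -0.084  0.05 ]
bottle cap (array([ 0.58230272, -0.17739116,  0.31296747]), [0.4109838296664561, 0.41098382966643])
pan left [ 0.586 -0.121  0.07 ]
mug scissors (array([0.6824368 , 0.11012984, 0.17389983]), [7.645792211667605, 7.645792211667447])
shelf edge [array([0.681, 0.739, 0.45 ]), array([0.666, 0.129, 0.45 ])]
0.0 [[0.035, -16.423, 20.752], [13.763, 0.009, 0.017]]
-29.999999999999996 [[0.035, -16.423, 20.752], [19.763, 0.014, 0.015]]
90.0 [[0.035, -16.423, 20.752], [-4.237, -0.006, 0.018]]
59.99999999999999 [[0.035, -16.423, 20.752], [1.763, -0.001, 0.018]]
119.99999999999999 [[0.035, -16.423, 20.752], [-10.237, -0.01, 0.016]]
-59.99999999999999 [[0.035, -16.423, 20.752], [25.763, 0.019, 0.012]]
0.0 [[0.035, -16.423, 20.752], [13.763, 0.009, 0.017]]
```

Measured positions, all at plausible heights and within reach:

| Point | Position (m) |
|---|---|
| Vial axis | (0.561, 0.012), cap top at z = 0.1125 |
| Cup mouth | (0.472, 0.182), rim at z = 0.060 |
| Stored vial | (0.508, 0.311) |
| Short vial | (0.435, 0.048) |

I'll travel at z = 0.23 and turn the jaws to lie along world x.

Call:
{"fn": "drive_tool", "kwargs": {"series": [{"y": -0.9, "z": 1.15, "ax": 1.2}, {"y": -1.8, "z": 2.3, "ax": 2.4}, {"y": -2.7, "z": 3.45, "ax": 3.6}, {"y": -3.6, "z": 4.6, "ax": 4.8}, {"y": -4.5, "z": 5.75, "ax": 6}], "hand": 1}}

```text
schema error: expected keys x, y, z, ax, ay, az
```

```bash
python3 - <<'E'
from h import *
from plant import sensors
st=sensors.state();print(st["time"],st["tool_pos"],st["joint_pos"].round(2));print(rel(st,[.561,.012,.23],0))
E
```

```text
0.15 [0.22566528 0.58231689 0.23032079] [ 1.08  0.05  1.61  0.    1.48 -0.12]
[[0.035, -16.423, 20.752], [13.763, 0.009, 0.017]]
```

All six keys are required in every row.

Call:
{"fn": "drive_tool", "kwargs": {"series": [{"x": 0, "y": -0.9, "z": 1.15, "ax": 1.2, "ay": 0, "az": 0}, {"x": 0, "y": -1.8, "z": 2.3, "ax": 2.4, "ay": 0, "az": 0}, {"x": 0, "y": -2.7, "z": 3.45, "ax": 3.6, "ay": 0, "az": 0}, {"x": 0, "y": -3.6, "z": 4.6, "ax": 4.8, "ay": 0, "az": 0}, {"x": 0, "y": -4.5, "z": 5.75, "ax": 6, "ay": 0, "az": 0}], "hand": 1}}

```text
time: 0.57
tool_pos: [0.3196, 0.4243, 0.2309]
tool_rot: [0.637, 0.307, 0.637, -0.307]
contact_force: [-0.1, 0.5, 0.5]
gripper_width: 1.002
```

```bash
python3 - <<'E'
from h import *
from plant import sensors
st=sensors.state();print(st["time"],st["tool_pos"],st["joint_pos"].round(2));print(rel(st,[.561,.012,.23],0))
E
```

```text
0.5667 [0.31955451 0.42431499 0.23086492] [ 0.79 -0.17  1.83 -0.    1.49  0.11]
[[0.038, -2.726, 18.917], [7.71, 0.003, 0.005]]
```

Call:
{"fn": "drive_tool", "kwargs": {"series": [{"x": 0, "y": -0.2, "z": 1.5, "ax": 1.2, "ay": 0, "az": 0}, {"x": 0, "y": -0.4, "z": 3.0, "ax": 2.4, "ay": 0, "az": 0}, {"x": 0, "y": -0.6, "z": 4.5, "ax": 3.6, "ay": 0, "az": 0}, {"x": 0, "y": -0.8, "z": 6.0, "ax": 4.8, "ay": 0, "az": 0}, {"x": 0, "y": -1.0, "z": 7.5, "ax": 6, "ay": 0, "az": 0}], "hand": 1}}

```text
time: 0.98
tool_pos: [0.4177, 0.2624, 0.2311]
tool_rot: [0.536, 0.461, 0.536, -0.461]
contact_force: [0.4, 0.2, 0.0]
gripper_width: 0.998
```

```bash
python3 - <<'E'
from h import *
from plant import sensors,cams
st=sensors.state();print(st["time"],st["tool_pos"],st["joint_pos"].round(2));print(rel(st,[.561,.012,.23],0))
f=cams.grab_frame("wrist"); cv2.imwrite("pics/wrist1.png",f["img"]); np.savez("pics/wrist1.npz",**f)
E
```

```text
0.9833 [0.41767465 0.26239762 0.23111701] [ 0.41 -0.27  1.91  0.    1.5   0.26]
[[0.044, 4.185, 10.755], [1.705, -0.001, -0.0]]
```

View pics/wrist1.png

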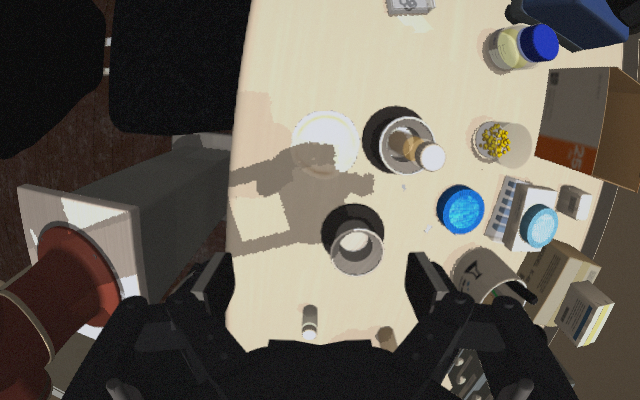

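The wrist view shows the empty cup's mouth at about (357,248), the stored vial's cap at (431,157), the short vial at (309,322), and part of the tall vial at (385,337). I'll measure the cup rim from here and keep going.

```bash
python3 - <<'E'
from h import *
W,K,T=load("wrist1")
for n,p in [("rim",(.472,.182,.06)),("cupfoot",(.472,.182,0)),("stored",(.508,.3105,.127)),("short",(.435,.048,.057)),("vialcap",(.561,.012,.113))]: print(n,np.round(proj(K,T,p,True),1))
c=cv2.resize(W[195:290,310:400],None,fx=6,fy=6,interpolation=cv2.INTER_CUBIC);cv2.imwrite("pics/cw1.png",c)
E
```

```text
rim [356.1 252.2]
cupfoot [351.2 231.4]
stored [433.2 157.9]
short [308.8 333.3]
vialcap [397.8 385.4]
```

Call:
{"fn": "drive_tool", "kwargs": {"series": [{"x": 0, "y": 0.6, "z": 1.5, "ax": 0.4, "ay": 0, "az": 0}, {"x": 0, "y": 1.2, "z": 3.0, "ax": 0.8, "ay": 0, "az": 0}, {"x": 0, "y": 1.8, "z": 4.5, "ax": 1.2, "ay": 0, "az": 0}, {"x": 0, "y": 2.4, "z": 6.0, "ax": 1.6, "ay": 0, "az": 0}, {"x": 0, "y": 3.0, "z": 7.5, "ax": 1.7, "ay": 0, "az": 0}], "hand": 1}}

```text
time: 1.45
tool_pos: [0.5206, 0.0887, 0.2311]
tool_rot: [0.501, 0.499, 0.501, -0.499]
contact_force: [0.7, 1.0, -1.1]
gripper_width: 0.998
```

```bash
python3 - <<'E'
from h import *
from plant import sensors,cams
st=sensors.state();print(st["time"],st["tool_pos"],st["joint_pos"].round(2));print(rel(st,[.561,.012,.23],0))
f=cams.grab_frame("wrist"); cv2.imwrite("pics/wrist2.png",f["img"]); np.savez("pics/wrist2.npz",**f)
E
```

```text
1.45 [0.52057188 0.08871009 0.23111423] [ 0.03 -0.18  1.84  0.    1.49  0.02]
[[0.044, 1.603, 3.076], [0.054, -0.002, 0.0]]
```

View pics/wrist2.png

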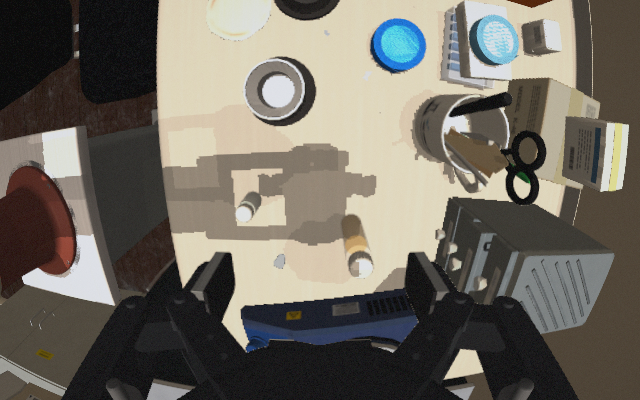

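View pics/cw1.png

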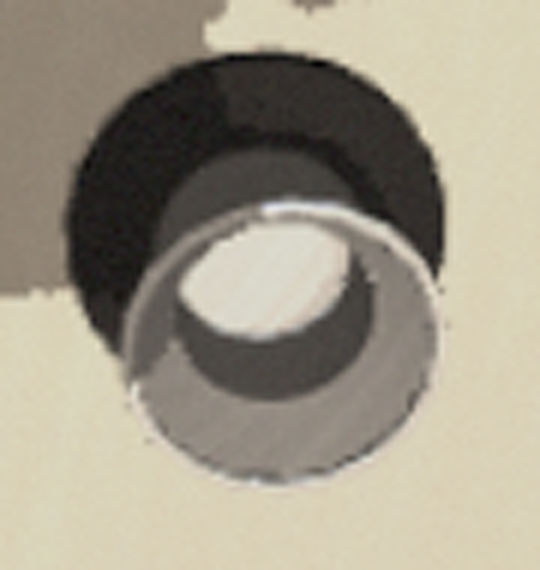

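The cup rim in the close crop is centred at (357.2, 251.8), against a predicted (356.1, 252.2). In wrist2 the loose vial's cap is at about (361,267) with its body running up to (350,220), and the cup is at (277,90). I'll refine both from the wrist views.

```bash
python3 - <<'E'
from h import *
W,K,T=load("wrist2")
print([ (n,np.round(proj(K,T,p,True),1)) for n,p in [("rim",(.472,.182,.06)),("vialcap",(.561,.012,.113)),("vialfoot",(.561,.012,0)),("short",(.435,.048,.057))]])
c=cv2.resize(W[205:285,320:400],None,fx=6,fy=6,interpolation=cv2.INTER_CUBIC)
d=cv2.resize(W[50:135,230:320],None,fx=5,fy=5,interpolation=cv2.INTER_CUBIC)
h=max(c.shape[0],d.shape[0]); o=np.zeros((h,c.shape[1],3),np.uint8)
cv2.imwrite("pics/cw2a.png",c);cv2.imwrite("pics/cw2b.png",d)
E
```

```text
[('rim', array([271.6,  88. ])), ('vialcap', array([360.5, 267.4])), ('vialfoot', array([350.1, 224. ])), ('short', array([242.8, 212.6]))]
```

View pics/cw2a.png

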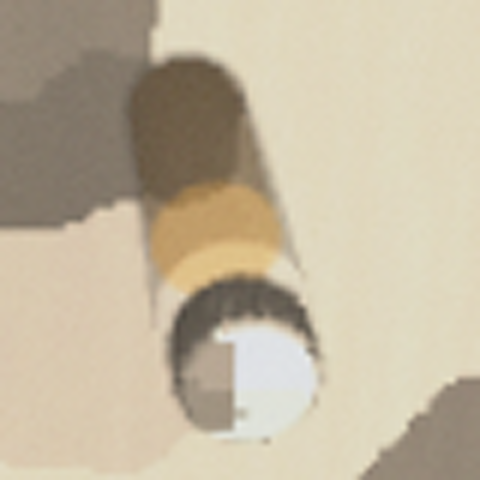

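View pics/cw2b.png

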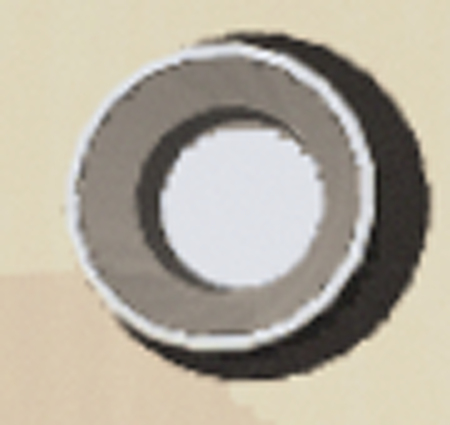

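```bash
python3 - <<'E'
from h import *
S,Ks,Ts=load("scene0");T,Kt,Tt=load("top0");_,K1,T1=load("wrist1");_,K2,T2=load("wrist2")
s=ray(Ks,Ts,203/4+280-.375,213/4+170-.375);t=ray(Kt,Tt,342/5+290-.4,288/5+150-.4)
w1=ray(K1,T1,357.2,251.6,True);w2=ray(K2,T2,274.2,88.8,True)
for n,r in [("w1w2",[w1,w2]),("st",[s,t]),("all",[s,t,w1,w2])]: p,e=tri(r);print(n,p.round(4),np.round(e,1))
for n,r in zip("st12",[s,t,w1,w2]): print(n,plane(*r,.06).round(4))
c2=ray(K2,T2,360.4,267.9,True);print("cap",plane(*c2,.113).round(4)); f2=ray(K2,T2,350.8,223.3,True);print("foot",plane(*f2,0).round(4))
E
```

```text
w1w2 [0.474  0.1812 0.0564] [0.1 0.1]
st [0.4717 0.182  0.0601] [1. 1.]
all [0.4729 0.1821 0.059 ] [0.7 2.1 0.6 1.8]
s [0.4727 0.1819 0.06  ]
t [0.4708 0.1824 0.06  ]
1 [0.4731 0.1829 0.06  ]
2 [0.4747 0.1811 0.06  ]
cap [0.5609 0.0114 0.113 ]
foot [0.5618 0.0129 0.    ]
```

The four cup views agree at (0.473, 0.182), rim z about 0.059, and the vial is confirmed at (0.561, 0.012). I'll move over the vial, settle, then descend.

Call:
{"fn": "drive_tool", "kwargs": {"series": [{"x": 0, "y": 0.6, "z": 1.2, "ax": 0, "ay": 0, "az": 0}, {"x": 0, "y": 1.2, "z": 2.3, "ax": 0, "ay": 0, "az": 0}, {"x": 0, "y": 1.6, "z": 3.05, "ax": 0, "ay": 0, "az": 0}, {"x": 0, "y": 1.6, "z": 3.05, "ax": 0, "ay": 0, "az": 0}, {"x": 0, "y": 1.6, "z": 3.05, "ax": 0, "ay": 0, "az": 0}], "hand": 1}}

```text
time: 1.92
tool_pos: [0.5606, 0.0138, 0.2308]
tool_rot: [0.501, 0.499, 0.501, -0.499]
contact_force: [-0.1, -0.3, -0.1]
gripper_width: 0.998
```

```bash
python3 - <<'E'
from h import *
from plant import sensors,cams
st=sensors.state();print(st["time"],st["tool_pos"]);print(rel(st,[.561,.012,.050],0))
f=cams.grab_frame("wrist"); cv2.imwrite("pics/wrist3.png",f["img"]); np.savez("pics/wrist3.npz",**f)
print(np.round(proj(f["camera_matrix"],f["cam_to_world"],(.561,.012,.113),True),1),np.round(proj(f["camera_matrix"],f["cam_to_world"],st["tool_pos"],True),1))
E
```

```text
1.9167 [0.5605513  0.01378077 0.23078027]
[[7.231, 0.026, 0.075], [0.045, -0.006, 0.013]]
[320.2 193.9] [319.6 255.1]
```

View pics/wrist3.png

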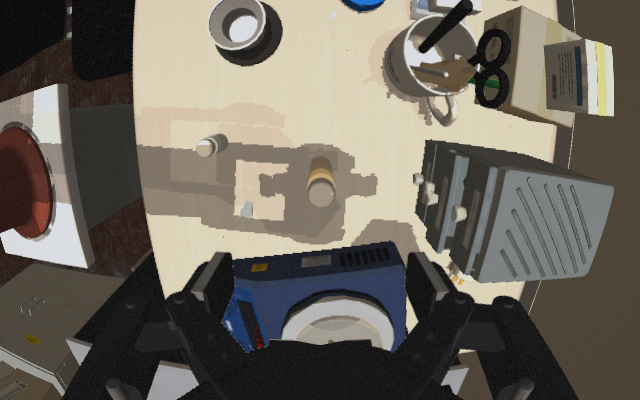

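The cap is at (321,192), against a predicted (320,194), and is centred between the open fingers. Descending now.

Call:
{"fn": "drive_tool", "kwargs": {"series": [{"x": 1.0, "y": 0.02, "z": 0.07, "ax": 0, "ay": 0, "az": 0}, {"x": 2.0, "y": 0.02, "z": 0.07, "ax": 0, "ay": 0, "az": 0}, {"x": 3.0, "y": 0.02, "z": 0.07, "ax": 0, "ay": 0, "az": 0}, {"x": 4.0, "y": 0.02, "z": 0.07, "ax": 0, "ay": 0, "az": 0}, {"x": 4.0, "y": 0.02, "z": 0.07, "ax": 0, "ay": 0, "az": 0}], "hand": 1}}

```text
time: 2.38
tool_pos: [0.5565, 0.0144, 0.1252]
tool_rot: [0.499, 0.496, 0.505, -0.5]
contact_force: [-0.2, 0.2, -0.8]
gripper_width: 1.002
```

```bash
python3 - <<'E'
from h import *
from plant import sensors,cams
st=sensors.state();print(st["time"],st["tool_pos"]);print(rel(st,[.561,.012,.050],0))
f=cams.grab_frame("wrist"); cv2.imwrite("pics/wrist4.png",f["img"]); np.savez("pics/wrist4.npz",**f)
K,T=f["camera_matrix"],f["cam_to_world"]
for p in [(.561,.012,.113),(.561,.012,.0)]: print(np.round(proj(K,T,p,True),1))
E
```

```text
2.3833 [0.55651078 0.01441615 0.12516409]
[[3.004, 0.211, 0.103], [0.084, -0.017, 0.123]]
[327.7 248.8]
[326.  192.4]
```

View pics/wrist4.png

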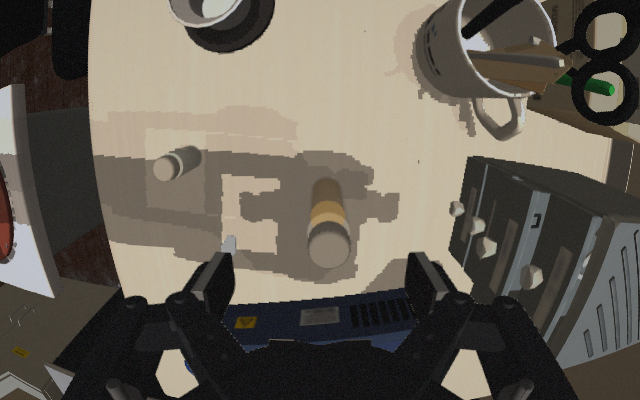

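```bash
python3 - <<'E'
from h import *
from plant import sensors,cams
st=sensors.state();print(st["time"],st["tool_pos"],st["joint_vel"].round(3));print(rel(st,[.561,.012,.050],0))
E
```

```text
2.4333 [0.55815933 0.01411597 0.12807933] [-0.005 -0.037 -0.071  0.     0.007 -0.002]
[[3.122, 0.135, 0.089], [0.084, -0.012, 0.08]]
```

Call:
{"fn": "drive_tool", "kwargs": {"series": [{"x": 0.7, "y": 0, "z": 0.04, "ax": 0.06, "ay": 0, "az": 0}, {"x": 1.5, "y": 0, "z": 0.04, "ax": 0.06, "ay": 0, "az": 0}, {"x": 2.2, "y": 0, "z": 0.04, "ax": 0.06, "ay": 0, "az": 0}, {"x": 2.8, "y": 0, "z": 0.04, "ax": 0.06, "ay": 0, "az": 0}, {"x": 3.2, "y": 0, "z": 0.04, "ax": 0.06, "ay": 0, "az": 0}], "hand": 1}}

```text
time: 2.85
tool_pos: [0.5615, 0.0122, 0.052]
tool_rot: [0.501, 0.5, 0.5, -0.499]
contact_force: [0.4, -0.6, 0.2]
gripper_width: 0.996
```

Call:
{"fn": "drive_tool", "kwargs": {"series": [{"x": 0, "y": 0, "z": 0, "ax": 0, "ay": 0, "az": 0}, {"x": 0, "y": 0, "z": 0, "ax": 0, "ay": 0, "az": 0}, {"x": 0, "y": 0, "z": 0, "ax": 0, "ay": 0, "az": 0}], "hand": 1}}

```text
time: 3.1
tool_pos: [0.5624, 0.0117, 0.0532]
tool_rot: [0.501, 0.501, 0.499, -0.499]
contact_force: [0.2, -0.1, 0.0]
gripper_width: 1.001
```

```bash
python3 - <<'E'
from h import *
from plant import sensors,cams
st=sensors.state();print(st["time"],st["tool_pos"],st["joint_vel"].round(3));print(rel(st,[.561,.012,.050],0))
f=cams.grab_frame("wrist"); cv2.imwrite("pics/wrist5.png",f["img"]); np.savez("pics/wrist5.npz",**f)
K,T=f["camera_matrix"],f["cam_to_world"]
for p in [(.561,.012,.113),(.561,.012,.0)]: print(np.round(proj(K,T,p,True),1))
f=cams.grab_frame("scene"); cv2.imwrite("pics/scene5.png",cv2.resize(f["img"][150:300,290:450],None,fx=4,fy=4))
E
```

```text
3.1 [0.56236703 0.0116579  0.05323507] [-0.003 -0.003 -0.003 -0.002 -0.003 -0.001]
[[0.129, -0.055, -0.014], [0.007, 0.003, -0.033]]
[316.1 331.4]
[317.3 217.9]
```

View pics/wrist5.png

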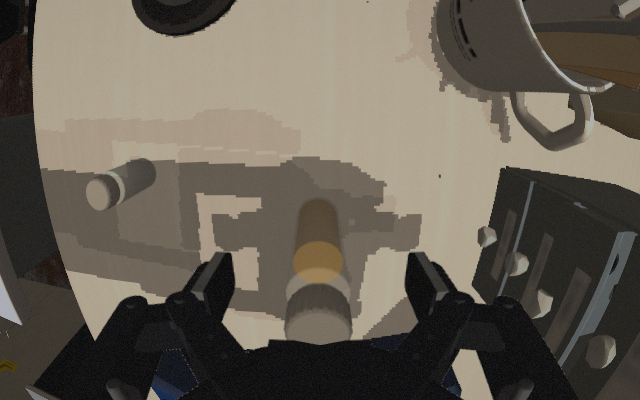

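View pics/scene5.png

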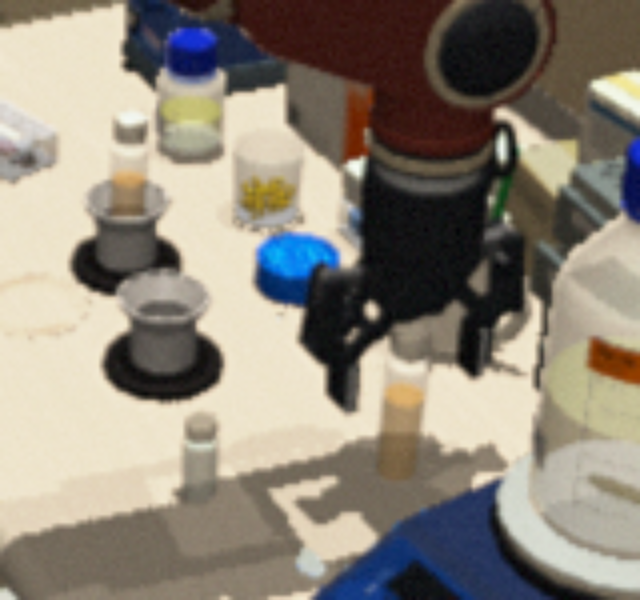

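The vial is upright and centred between the fingers, with its cap at (318,325). I'll lower 3 mm to grip about 70 mm above the foot, then close.

Call:
{"fn": "drive_tool", "kwargs": {"series": [{"x": 0.13, "y": -0.05, "z": 0, "ax": 0, "ay": 0, "az": 0}, {"x": 0.13, "y": -0.05, "z": 0, "ax": 0, "ay": 0, "az": 0}, {"x": 0.13, "y": -0.05, "z": 0, "ax": 0, "ay": 0, "az": 0}], "hand": 1}}

```text
time: 3.45
tool_pos: [0.5597, 0.0115, 0.0481]
tool_rot: [0.5, 0.5, 0.5, -0.5]
contact_force: [-0.6, -0.2, 0.1]
gripper_width: 1.001
```

Call:
{"fn": "drive_tool", "kwargs": {"series": [{"x": 0, "y": 0, "z": 0, "ax": 0, "ay": 0, "az": 0}, {"x": 0, "y": 0, "z": 0, "ax": 0, "ay": 0, "az": 0}, {"x": 0, "y": 0, "z": 0, "ax": 0, "ay": 0, "az": 0}, {"x": 0, "y": 0, "z": 0, "ax": 0, "ay": 0, "az": 0}, {"x": 0, "y": 0, "z": 0, "ax": 0, "ay": 0, "az": 0}], "hand": 0}}

```text
time: 3.87
tool_pos: [0.5599, 0.0115, 0.0482]
tool_rot: [0.5, 0.5, 0.5, -0.5]
contact_force: [-0.4, 0.3, 5.8]
gripper_width: 0.304
```

Call:
{"fn": "drive_tool", "kwargs": {"series": [{"x": 0, "y": 0, "z": 0, "ax": 0, "ay": 0, "az": 0}, {"x": 0, "y": 0, "z": 0, "ax": 0, "ay": 0, "az": 0}, {"x": 0, "y": 0, "z": 0, "ax": 0, "ay": 0, "az": 0}, {"x": 0, "y": 0, "z": 0, "ax": 0, "ay": 0, "az": 0}, {"x": 0, "y": 0, "z": 0, "ax": 0, "ay": 0, "az": 0}], "hand": 0}}

```text
time: 4.28
tool_pos: [0.5599, 0.0115, 0.0482]
tool_rot: [0.5, 0.5, 0.5, -0.5]
contact_force: [-0.4, 0.3, 2.3]
gripper_width: 0.306
```

```bash
python3 - <<'E'
from h import *
from plant import sensors,cams
st=sensors.state();print(st["time"],st["tool_pos"],st["gripper_width"],st["contact_force"].round(1))
f=cams.grab_frame("wrist"); cv2.imwrite("pics/wrist6.png",f["img"])
f=cams.grab_frame("scene"); cv2.imwrite("pics/scene6.png",cv2.resize(f["img"][200:300,340:440],None,fx=5,fy=5,interpolation=cv2.INTER_CUBIC))
E
```

```text
4.2833 [0.55994178 0.01152491 0.04822293] 0.30576518473827985 [-0.4  0.3  2.3]
```

View pics/wrist6.png

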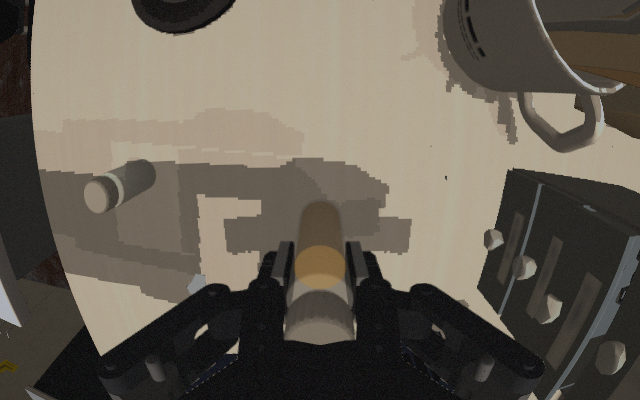

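View pics/scene6.png

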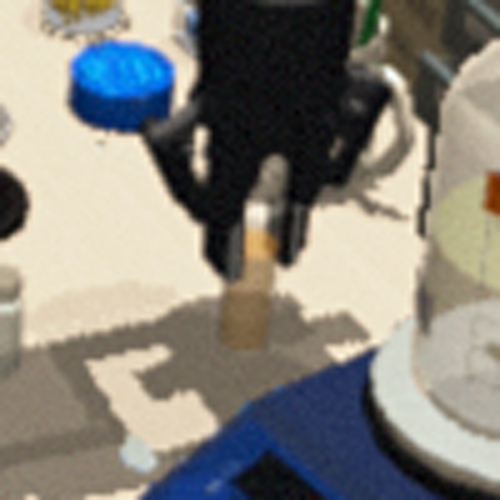

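The vial is gripped at an opening of 0.306, about 26 mm. It stands upright, and the pads sit about 67–70 mm above the foot, within the straight glass. Lifting 100 mm.

Call:
{"fn": "drive_tool", "kwargs": {"series": [{"x": -0.4, "y": 0, "z": 0, "ax": 0, "ay": 0, "az": 0}, {"x": -1.2, "y": 0, "z": 0, "ax": 0, "ay": 0, "az": 0}, {"x": -2.2, "y": 0, "z": 0, "ax": 0, "ay": 0, "az": 0}, {"x": -3.2, "y": 0, "z": 0, "ax": 0, "ay": 0, "az": 0}, {"x": -4.0, "y": 0, "z": 0, "ax": 0, "ay": 0, "az": 0}], "hand": 0}}

```text
time: 4.8
tool_pos: [0.5601, 0.0115, 0.1504]
tool_rot: [0.5, 0.5, 0.5, -0.5]
contact_force: [1.5, 0.2, 0.2]
gripper_width: 0.309
```

Call:
{"fn": "drive_tool", "kwargs": {"series": [{"x": 0, "y": -0.3, "z": -0.6, "ax": 0, "ay": 0, "az": 0}, {"x": 0, "y": -0.8, "z": -1.5, "ax": 0, "ay": 0, "az": 0}, {"x": 0, "y": -1.3, "z": -2.5, "ax": 0, "ay": 0, "az": 0}, {"x": 0, "y": -1.8, "z": -3.5, "ax": 0, "ay": 0, "az": 0}, {"x": 0, "y": -2.3, "z": -4.5, "ax": 0, "ay": 0, "az": 0}], "hand": 0}}

```text
time: 5.22
tool_pos: [0.5015, 0.1249, 0.1485]
tool_rot: [0.5, 0.5, 0.5, -0.5]
contact_force: [0.0, -0.1, -0.9]
gripper_width: 0.31
```

```bash
python3 - <<'E'
from h import *
from plant import sensors,cams
st=sensors.state();print(st["time"],st["tool_pos"],st["gripper_width"],st["contact_force"].round(1));print(rel(st,[.473,.182,.15],0))
f=cams.grab_frame("wrist"); cv2.imwrite("pics/wrist7.png",f["img"])
f=cams.grab_frame("scene"); cv2.imwrite("pics/scene7.png",cv2.resize(f["img"][150:300,280:440],None,fx=4,fy=4,interpolation=cv2.INTER_CUBIC))
E
```

```text
5.2167 [0.50149178 0.1248951  0.14846436] 0.3098095248544257 [ 0.  -0.1 -0.9]
[[-0.061, -1.141, -2.284], [-0.005, -0.001, -0.002]]
```

View pics/wrist7.png

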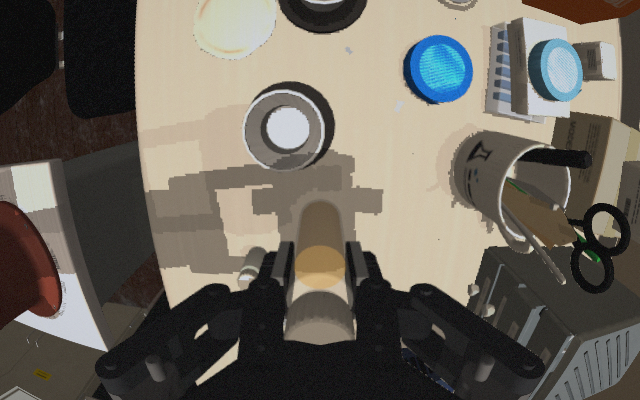

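View pics/scene7.png

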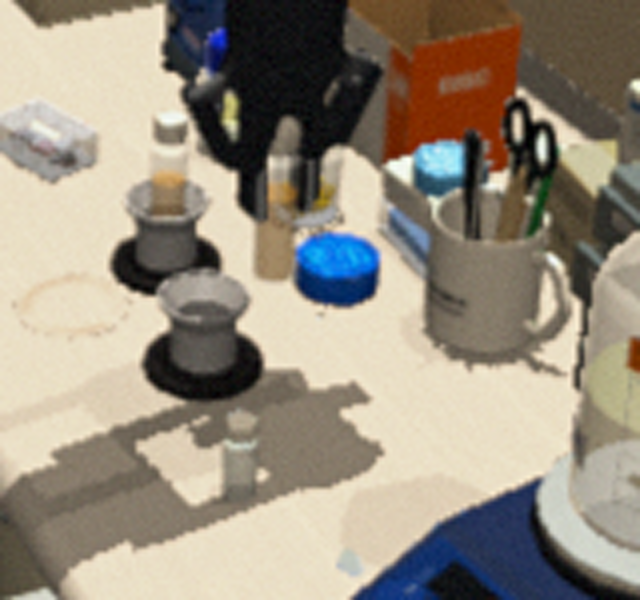

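The vial is held upright, and the short vial and stored vial are undisturbed. In the wrist view the cup is at (287,125). Moving over the cup.

Call:
{"fn": "drive_tool", "kwargs": {"series": [{"x": 0, "y": -0.4, "z": -0.9, "ax": 0, "ay": 0, "az": 0}, {"x": 0, "y": -0.8, "z": -1.6, "ax": 0, "ay": 0, "az": 0}, {"x": 0, "y": -1.16, "z": -2.28, "ax": 0, "ay": 0, "az": 0}, {"x": 0, "y": -1.16, "z": -2.28, "ax": 0, "ay": 0, "az": 0}, {"x": 0, "y": -1.16, "z": -2.28, "ax": 0, "ay": 0, "az": 0}], "hand": 0}}

```text
time: 5.73
tool_pos: [0.4734, 0.1809, 0.1483]
tool_rot: [0.501, 0.5, 0.5, -0.5]
contact_force: [-0.2, 0.2, -1.5]
gripper_width: 0.307
```

Call:
{"fn": "drive_tool", "kwargs": {"series": [{"x": 0, "y": 0, "z": 0, "ax": 0, "ay": 0, "az": 0}, {"x": 0, "y": 0, "z": 0, "ax": 0, "ay": 0, "az": 0}], "hand": 0}}

```text
time: 5.9
tool_pos: [0.4739, 0.1802, 0.1482]
tool_rot: [0.5, 0.5, 0.5, -0.5]
contact_force: [-0.1, -0.6, -0.1]
gripper_width: 0.302
```

```bash
python3 - <<'E'
from h import *
from plant import sensors,cams
st=sensors.state();print(st["time"],st["tool_pos"],st["gripper_width"],st["contact_force"].round(1));print(rel(st,[.473,.182,.0622],0))
f=cams.grab_frame("wrist"); cv2.imwrite("pics/wrist8.png",f["img"]);np.savez("pics/wrist8.npz",**f)
K,T=f["camera_matrix"],f["cam_to_world"]; print([np.round(proj(K,T,p,True),1) for p in [(.473,.182,.06),(.473,.182,.014)]])
for n,b in [("scene",(170,250,290,370)),("top",(160,250,290,420))]:
    f=cams.grab_frame(n); np.savez(f"pics/{n}8.npz",**f); cv2.imwrite(f"pics/{n}8.png",cv2.resize(f["img"][b[0]:b[1],b[2]:b[3]],None,fx=6,fy=6,interpolation=cv2.INTER_CUBIC))
E
```

```text
5.9 [0.47385558 0.18015985 0.14822061] 0.3024963679371987 [-0.1 -0.6 -0.1]
[[3.441, -0.036, -0.075], [-0.011, 0.004, -0.004]]
[array([318.4, 200.1]), array([318.6, 184.9])]
```

View pics/wrist8.png

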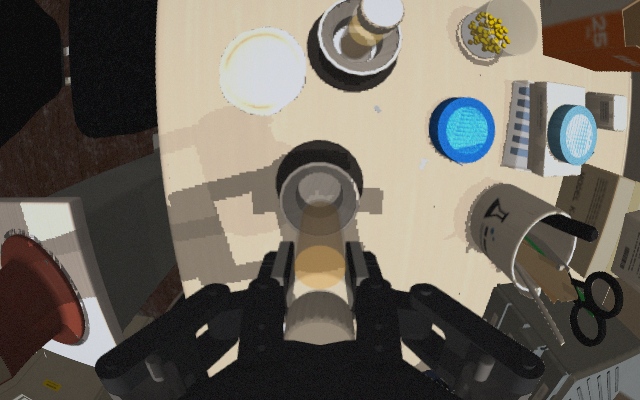

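View pics/scene8.png

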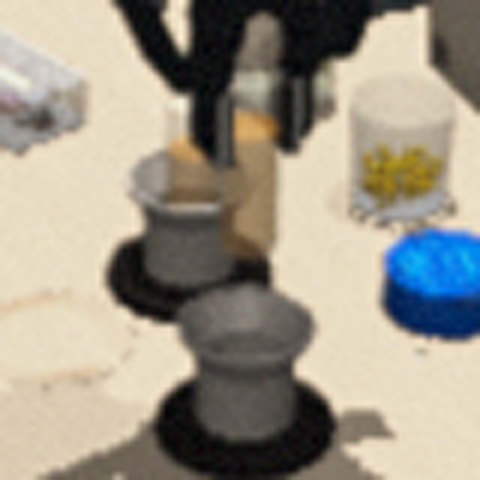

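```bash
python3 - <<'E'
from h import *
_,Ks,Ts=load("scene8")
print(np.round(proj(Ks,Ts,(.4738,.180,.100)),1), "rim",np.round(proj(Ks,Ts,(.473,.182,.06)),1))
W,K,T=load("wrist8")
print(np.round(proj(K,T,(.4738,.180,.100),True),1))
cv2.imwrite("pics/cw8.png",cv2.resize(W[130:290,240:400],None,fx=4,fy=4,interpolation=cv2.INTER_CUBIC))
E
```

```text
[331.3 210.6] rim [330.4 222.8]
[319.4 221.3]
```

View pics/cw8.png

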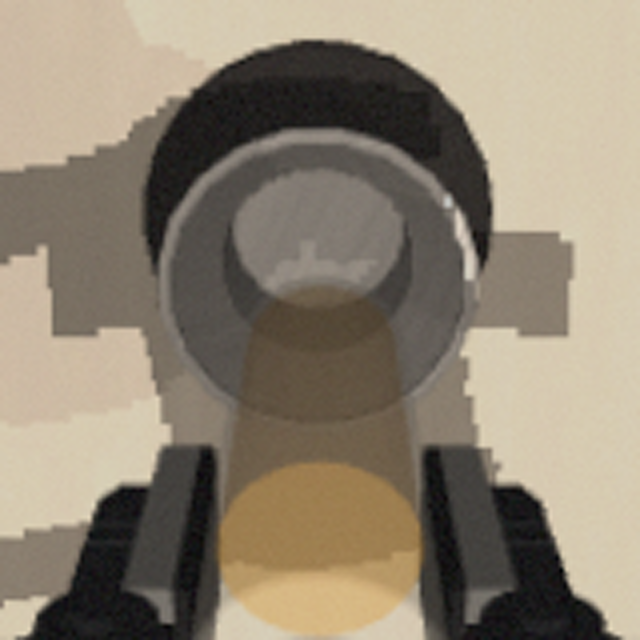

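The view shows the cup rim at (320,198.5), and the vial foot is above the bore, about 2 mm short in y. I'll lower with that correction and stop 15 mm above the floor.

Call:
{"fn": "drive_tool", "kwargs": {"series": [{"x": 0, "y": 0, "z": -0.1, "ax": 0, "ay": 0, "az": 0}, {"x": 0.5, "y": 0, "z": -0.1, "ax": 0, "ay": 0, "az": 0}, {"x": 1.0, "y": 0, "z": -0.1, "ax": 0, "ay": 0, "az": 0}, {"x": 1.4, "y": 0, "z": -0.1, "ax": 0, "ay": 0, "az": 0}, {"x": 1.4, "y": 0, "z": -0.1, "ax": 0, "ay": 0, "az": 0}], "hand": 0}}

```text
time: 6.47
tool_pos: [0.4707, 0.1829, 0.1089]
tool_rot: [-0.499, -0.498, -0.501, 0.502]
contact_force: [-0.2, 1.2, -1.1]
gripper_width: 0.309
```

```bash
python3 - <<'E'
from h import *
from plant import sensors,cams
st=sensors.state();print(st["time"],st["tool_pos"],st["gripper_width"],st["contact_force"].round(1));print(rel(st,[.474,.1825,.0622],0))
f=cams.grab_frame("wrist");W=f["img"]; cv2.imwrite("pics/cw9.png",cv2.resize(W[130:290,240:400],None,fx=4,fy=4,interpolation=cv2.INTER_CUBIC))
E
```

```text
6.4667 [0.47069844 0.18293723 0.10889104] 0.30913831177733714 [-0.2  1.2 -1.1]
[[1.867, 0.145, 0.015], [0.003, 0.018, 0.077]]
```

View pics/cw9.png

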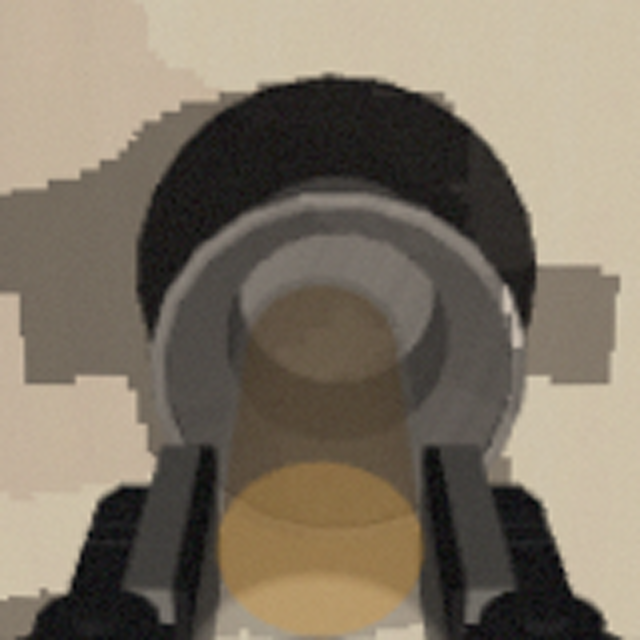

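Downward motion drags x by about 3 mm for a moment, so I'll go slower and let it settle.

Call:
{"fn": "drive_tool", "kwargs": {"series": [{"x": 0, "y": 0, "z": 0, "ax": 0, "ay": 0, "az": 0}, {"x": 0, "y": 0, "z": 0, "ax": 0, "ay": 0, "az": 0}, {"x": 0, "y": 0, "z": 0, "ax": 0, "ay": 0, "az": 0}], "hand": 0}}

```text
time: 6.77
tool_pos: [0.4738, 0.1836, 0.1137]
tool_rot: [0.5, 0.5, 0.5, -0.5]
contact_force: [0.3, 0.3, -0.7]
gripper_width: 0.309
```

```bash
python3 - <<'E'
from h import *
from plant import sensors,cams
st=sensors.state();print(st["time"],st["tool_pos"],st["gripper_width"],st["contact_force"].round(1));print(rel(st,[.474,.1825,.0622],0))
f=cams.grab_frame("wrist");W=f["img"]; cv2.imwrite("pics/cw10.png",cv2.resize(W[130:290,240:400],None,fx=4,fy=4,interpolation=cv2.INTER_CUBIC))
E
```

```text
6.7667 [0.47378268 0.1836329  0.11373657] 0.3086893003228265 [ 0.3  0.3 -0.7]
[[2.061, 0.006, 0.046], [0.003, -0.003, -0.014]]
```

View pics/cw10.png

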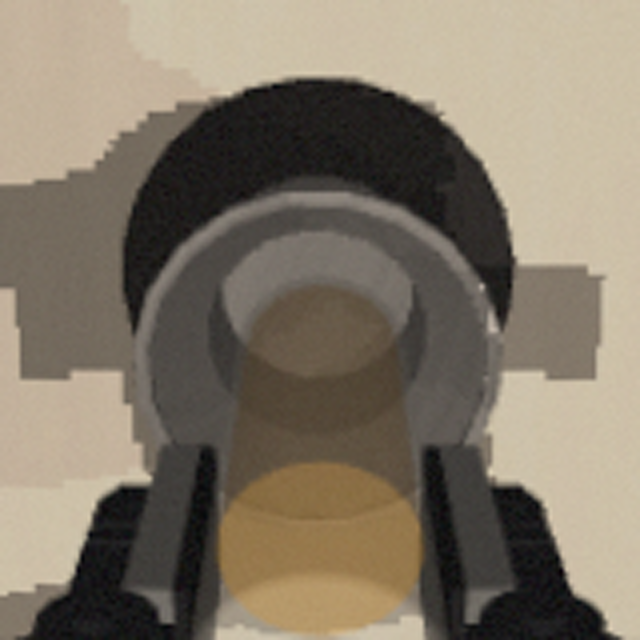

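The vial now sits centred over the cup in x, with the cup at 319 and the vial at 321 in the crop. Continuing slowly.

Call:
{"fn": "drive_tool", "kwargs": {"series": [{"x": 0.2, "y": 0, "z": 0.03, "ax": 0, "ay": 0, "az": 0}, {"x": 0.5, "y": 0, "z": 0.03, "ax": 0, "ay": 0, "az": 0}, {"x": 0.7, "y": 0, "z": 0.03, "ax": 0, "ay": 0, "az": 0}, {"x": 0.9, "y": 0, "z": 0.03, "ax": 0, "ay": 0, "az": 0}, {"x": 1.1, "y": 0, "z": 0.03, "ax": 0, "ay": 0, "az": 0}], "hand": 0}}

```text
time: 7.23
tool_pos: [0.4729, 0.1827, 0.0846]
tool_rot: [-0.5, -0.5, -0.5, 0.5]
contact_force: [0.1, -0.0, -0.4]
gripper_width: 0.305
```

Call:
{"fn": "drive_tool", "kwargs": {"series": [{"x": 0.2, "y": 0, "z": 0, "ax": 0, "ay": 0, "az": 0}, {"x": 0.4, "y": 0, "z": 0, "ax": 0, "ay": 0, "az": 0}, {"x": 0.5, "y": 0, "z": 0, "ax": 0, "ay": 0, "az": 0}, {"x": 0.5, "y": 0, "z": 0, "ax": 0, "ay": 0, "az": 0}, {"x": 0.5, "y": 0, "z": 0, "ax": 0, "ay": 0, "az": 0}], "hand": 0}}

```text
time: 7.65
tool_pos: [0.4732, 0.1828, 0.0729]
tool_rot: [0.5, 0.5, 0.5, -0.5]
contact_force: [-0.4, -0.4, -0.9]
gripper_width: 0.312
```

```bash
python3 - <<'E'
from h import *
from plant import sensors,cams
st=sensors.state();print(st["time"],st["tool_pos"],st["gripper_width"],st["contact_force"].round(1));print(rel(st,[.474,.1825,.0622],0))
f=cams.grab_frame("wrist");W=f["img"]; cv2.imwrite("pics/cw11.png",cv2.resize(W[160:350,220:420],None,fx=3,fy=3,interpolation=cv2.INTER_CUBIC))
E
```

```text
7.65 [0.4732499  0.18276242 0.07293001] 0.3122051931251233 [-0.4 -0.4 -0.9]
[[0.429, 0.03, 0.01], [0.002, 0.001, 0.003]]
```

View pics/cw11.png

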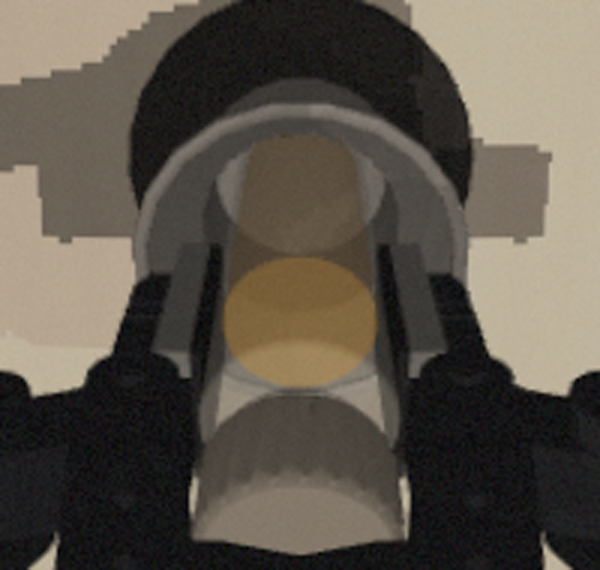

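The vial is in the bore with no contact force, and about 10 mm remains. I'll approach the floor in small steps and watch the vertical force.

Call:
{"fn": "drive_tool", "kwargs": {"series": [{"x": 0.1, "y": 0, "z": 0, "ax": 0, "ay": 0, "az": 0}, {"x": 0.2, "y": 0, "z": 0, "ax": 0, "ay": 0, "az": 0}, {"x": 0.3, "y": 0, "z": 0, "ax": 0, "ay": 0, "az": 0}, {"x": 0.3, "y": 0, "z": 0, "ax": 0, "ay": 0, "az": 0}, {"x": 0.3, "y": 0, "z": 0, "ax": 0, "ay": 0, "az": 0}], "hand": 0}}

```text
time: 8.12
tool_pos: [0.473, 0.1827, 0.0652]
tool_rot: [0.5, 0.5, 0.5, -0.5]
contact_force: [-0.4, 0.3, -1.7]
gripper_width: 0.304
```

Call:
{"fn": "drive_tool", "kwargs": {"series": [{"x": 0.04, "y": 0, "z": 0, "ax": 0, "ay": 0, "az": 0}, {"x": 0.08, "y": 0, "z": 0, "ax": 0, "ay": 0, "az": 0}, {"x": 0.08, "y": 0, "z": 0, "ax": 0, "ay": 0, "az": 0}, {"x": 0.08, "y": 0, "z": 0, "ax": 0, "ay": 0, "az": 0}], "hand": 0}}

```text
time: 8.45
tool_pos: [0.4732, 0.1828, 0.0635]
tool_rot: [0.5, 0.5, 0.5, -0.5]
contact_force: [-0.1, 0.3, -1.1]
gripper_width: 0.308
```

Call:
{"fn": "drive_tool", "kwargs": {"series": [{"x": 0.03, "y": 0, "z": 0, "ax": 0, "ay": 0, "az": 0}, {"x": 0.03, "y": 0, "z": 0, "ax": 0, "ay": 0, "az": 0}, {"x": 0.03, "y": 0, "z": 0, "ax": 0, "ay": 0, "az": 0}], "hand": 0}}

```text
time: 8.7
tool_pos: [0.4733, 0.1828, 0.0628]
tool_rot: [0.5, 0.5, 0.5, -0.5]
contact_force: [-0.9, -0.8, -0.4]
gripper_width: 0.306
```

Call:
{"fn": "drive_tool", "kwargs": {"series": [{"x": 0.03, "y": 0, "z": 0, "ax": 0, "ay": 0, "az": 0}, {"x": 0.03, "y": 0, "z": 0, "ax": 0, "ay": 0, "az": 0}, {"x": 0.03, "y": 0, "z": 0, "ax": 0, "ay": 0, "az": 0}], "hand": 0}}

```text
time: 8.95
tool_pos: [0.4734, 0.1828, 0.0622]
tool_rot: [0.5, 0.5, 0.5, -0.5]
contact_force: [-0.1, 0.2, 1.4]
gripper_width: 0.306
```

Call:
{"fn": "drive_tool", "kwargs": {"series": [{"x": 0.03, "y": 0, "z": 0, "ax": 0, "ay": 0, "az": 0}, {"x": 0.03, "y": 0, "z": 0, "ax": 0, "ay": 0, "az": 0}, {"x": 0.03, "y": 0, "z": 0, "ax": 0, "ay": 0, "az": 0}], "hand": 0}}

```text
time: 9.2
tool_pos: [0.4736, 0.1829, 0.0622]
tool_rot: [0.5, 0.5, 0.5, -0.5]
contact_force: [-2.1, -0.8, 5.2]
gripper_width: 0.304
```

```bash
python3 - <<'E'
from h import *
from plant import sensors,cams
st=sensors.state();print(st["time"],st["tool_pos"],st["contact_force"].round(1))
f=cams.grab_frame("wrist");W=f["img"]; cv2.imwrite("pics/cw12.png",cv2.resize(W[160:350,220:420],None,fx=3,fy=3,interpolation=cv2.INTER_CUBIC))
f=cams.grab_frame("scene");W=f["img"]; cv2.imwrite("pics/cs12.png",cv2.resize(W[165:255,285:375],None,fx=6,fy=6,interpolation=cv2.INTER_CUBIC))
print(sensors.state()["contact_force"])
E
```

```text
9.2 [0.47356218 0.18286298 0.06216144] [-2.1 -0.8  5.2]
[-1.41546699 -0.44914349  5.22884029]
```

View pics/cs12.png

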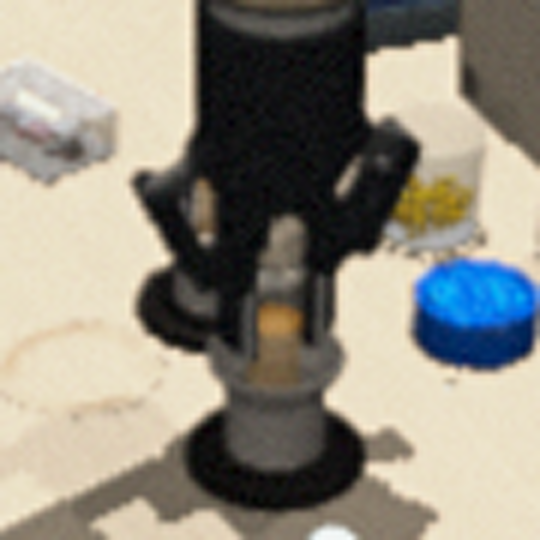

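View pics/cw12.png

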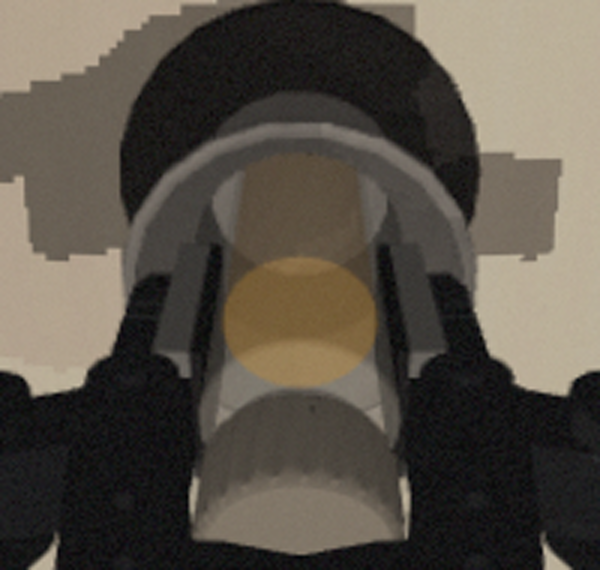

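Vertical force rose to 5 N at TCP z = 0.0622, exactly the expected floor height, and the vial stands straight in the cup. Releasing.

Call:
{"fn": "drive_tool", "kwargs": {"series": [{"x": -0.03, "y": 0, "z": 0, "ax": 0, "ay": 0, "az": 0}, {"x": -0.03, "y": 0, "z": 0, "ax": 0, "ay": 0, "az": 0}, {"x": -0.03, "y": 0, "z": 0, "ax": 0, "ay": 0, "az": 0}, {"x": -0.03, "y": 0, "z": 0, "ax": 0, "ay": 0, "az": 0}, {"x": -0.03, "y": 0, "z": 0, "ax": 0, "ay": 0, "az": 0}], "hand": 0.6}}

```text
time: 9.72
tool_pos: [0.4731, 0.1827, 0.0618]
tool_rot: [0.5, 0.5, 0.5, -0.5]
contact_force: [-0.7, -0.4, -0.5]
gripper_width: 0.601
```

```bash
python3 - <<'E'
from h import *
from plant import sensors,cams
st=sensors.state();print(st["time"],st["tool_pos"],st["gripper_width"],st["contact_force"].round(1))
f=cams.grab_frame("wrist");W=f["img"]; cv2.imwrite("pics/cw13.png",cv2.resize(W[160:360,200:440],None,fx=3,fy=3,interpolation=cv2.INTER_CUBIC))
E
```

```text
9.7167 [0.47311474 0.18272866 0.06179527] 0.6011373072335564 [-0.7 -0.4 -0.5]
```

View pics/cw13.png

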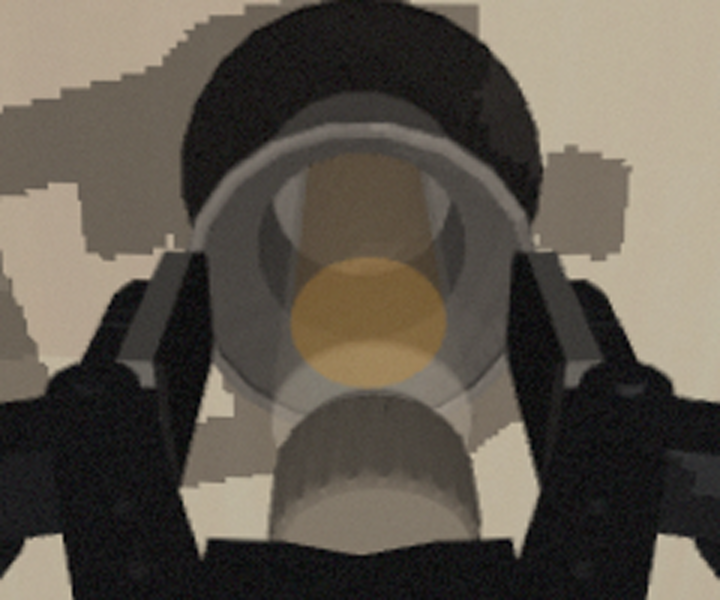

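The vial stands free and both pads are clear of it. Raising straight up, slowly at first.

Call:
{"fn": "drive_tool", "kwargs": {"series": [{"x": -0.2, "y": 0, "z": 0, "ax": 0, "ay": 0, "az": 0}, {"x": -0.5, "y": 0, "z": 0, "ax": 0, "ay": 0, "az": 0}, {"x": -0.9, "y": 0, "z": 0, "ax": 0, "ay": 0, "az": 0}, {"x": -1.4, "y": 0, "z": 0, "ax": 0, "ay": 0, "az": 0}, {"x": -2.0, "y": 0, "z": 0, "ax": 0, "ay": 0, "az": 0}], "hand": 0.6}}

```text
time: 10.18
tool_pos: [0.4732, 0.1827, 0.1133]
tool_rot: [0.5, 0.5, 0.5, -0.5]
contact_force: [-0.5, 0.1, -0.5]
gripper_width: 0.599
```

Call:
{"fn": "drive_tool", "kwargs": {"series": [{"x": -0.9, "y": 0, "z": 0, "ax": 0, "ay": 0, "az": 0}, {"x": -1.9, "y": 0, "z": 0, "ax": 0, "ay": 0, "az": 0}, {"x": -2.9, "y": 0, "z": 0, "ax": 0, "ay": 0, "az": 0}, {"x": -3.9, "y": 0, "z": 0, "ax": 0, "ay": 0, "az": 0}, {"x": -4.6, "y": 0, "z": 0, "ax": 0, "ay": 0, "az": 0}], "hand": 0.6}}

```text
time: 10.6
tool_pos: [0.4743, 0.183, 0.2317]
tool_rot: [0.501, 0.502, 0.499, -0.498]
contact_force: [0.6, -0.0, 0.3]
gripper_width: 0.603
```

Call:
{"fn": "drive_tool", "kwargs": {"series": [{"x": 0, "y": 0, "z": 0, "ax": 0, "ay": 0, "az": 0}, {"x": 0, "y": 0, "z": 0, "ax": 0, "ay": 0, "az": 0}, {"x": 0, "y": 0, "z": 0, "ax": 0, "ay": 0, "az": 0}], "hand": 0.6}}

```text
time: 10.85
tool_pos: [0.4729, 0.1827, 0.2267]
tool_rot: [0.5, 0.5, 0.5, -0.5]
contact_force: [-1.1, -0.2, 0.7]
gripper_width: 0.598
```

```bash
python3 - <<'E'
from h import *
from plant import sensors,cams
st=sensors.state();print(st["time"],st["tool_pos"],st["gripper_width"],st["contact_force"].round(1))
f=cams.grab_frame("wrist"); cv2.imwrite("pics/wrist14.png",f["img"]);np.savez("pics/wrist14.npz",**f)
f=cams.grab_frame("scene");W=f["img"];np.savez("pics/scene14.npz",**f); cv2.imwrite("pics/cs14.png",cv2.resize(W[165:285,280:420],None,fx=5,fy=5,interpolation=cv2.INTER_CUBIC))
E
```

```text
10.85 [0.47288742 0.18268636 0.22672533] 0.597772507092964 [-1.1 -0.2  0.7]
```

View pics/wrist14.png

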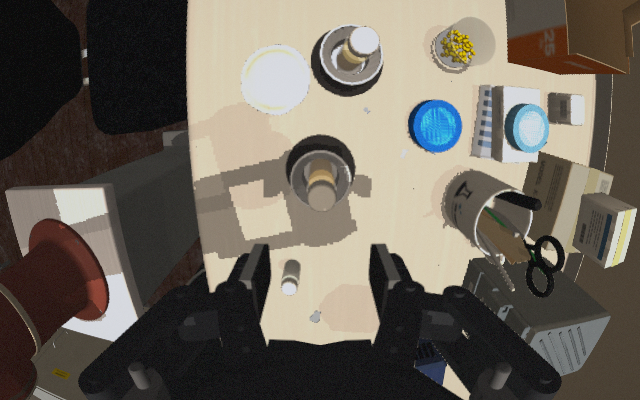

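View pics/cs14.png

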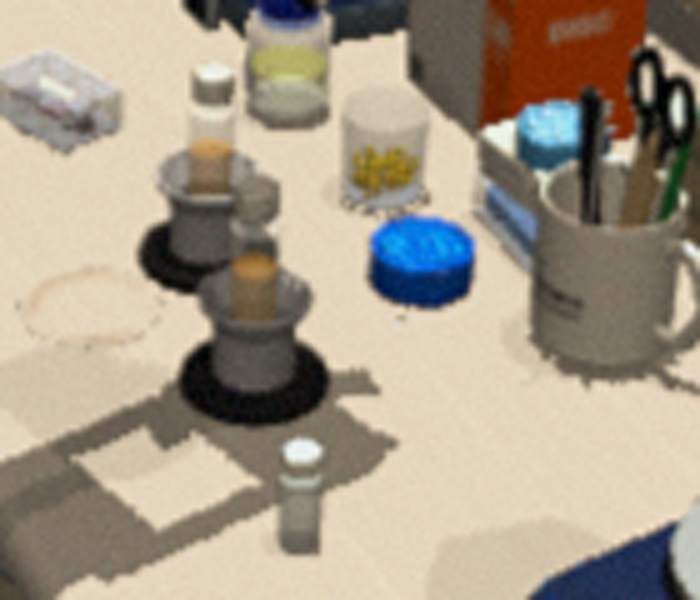

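Both vials stand in their cups, with the placed vial's cap at wrist (322,194). The short vial is unmoved at scene (340,264). As a final check I'll triangulate the placed cap's height and compare the others with their start positions.

```bash
python3 - <<'E'
from h import *
_,Ks,Ts=load("scene14");_,K,T=load("wrist14")
p,e=tri([ray(Ks,Ts,331.6,201.2),ray(K,T,322,194,True)]);print("placed cap top",p.round(4),np.round(e,1))
print("pred",np.round(proj(Ks,Ts,(.473,.1825,.127)),1),np.round(proj(K,T,(.473,.1825,.127),True),1))
A=load("scene0")[0];B=load("scene14")[0]
for n,i in (("0",A),("14",B)):
    h=cv2.cvtColor(i,cv2.COLOR_BGR2HSV);m=((h[...,1]<40)&(h[...,2]>165)).astype(np.uint8)
    print(n,"stored cap",blobs(i,m,316,175,330,184),"short cap",blobs(i,m,332,249,350,259))
E
python3 -c "
from plant import workorder; print(workorder.job_done())"
```

```text
placed cap top [0.4758 0.1854 0.1259] [1. 1.]
pred [330.7 201.6] [319.7 198.2]
0 stored cap [([322.27, 179.19], [318, 178, 9, 4, 26])] short cap [([340.05, 254.55], [336, 252, 9, 6, 38])]
14 stored cap [([322.58, 179.08], [319, 177, 8, 5, 26])] short cap [([340.09, 254.91], [337, 252, 8, 6, 33])]
the job is handed in; nothing more can be done
None
```

The loose tall vial now stands upright, cap up, in the empty steel cup, and the job is handed in at about 11 s of robot time; the hand-in gave no verdict.

**What I did:** I gripped the vial about 67–70 mm above its foot and lifted it over the cup. I then lowered it in small steps until the force rose to 5 N at the expected cup-floor height, opened the gripper and backed straight up.

**Last checks:**
- **Height:** the placed cap top measures z = 0.126 m, against 0.127 m expected for a vial standing on the cup floor.
- **Position:** the triangulated cap centre is about 3–4 mm off the cup axis, with the scene camera within 1 px and the wrist view about 5 px off. That is roughly my hand-picking and calibration error, and the bore leaves 6 mm of play all round, so a slight lean is not ruled out.
- **Other vials:** the stored and short vials' caps are within 0.4 px of where they started in the scene camera.
- **Robot:** the gripper ended about 10 cm above the cap with no contact force.

One move call was refused for missing keys; nothing moved.

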